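# Set up the staining station: bottles into their colour-ringed holders

### The job

Set up the staining station: stand each of the three white bottles in the holder whose ring has the colour of the bottle's band (red, blue, green). The brown bottle with the yellow-brown band is standing in the green-ringed holder, so move it to the yellow-ringed holder. Keep every bottle upright, and leave the other brown bottle, the one with the blue band, where it stands.

Things in the scene. Friction and masses are not known exactly. Their poses are not given: they have to be found in the camera images.
- bottle_red: White plastic bottle with a red screw cap and a pink-red band round its body. Body 30 mm across, 56 mm high to the top of the shoulder, 70 mm with cap; stands upright; its origin is the centre of its underside. All bottles have round bodies that can be gripped from above across the body at any yaw, 35 to 45 mm above the underside; mass 28 to 88 g
- bottle_blue: White plastic bottle with a blue screw cap and a blue band, the tallest of the bottles. Body 34 mm across, 69 mm high to the top of the shoulder, 88 mm with cap; stands upright; its origin is the centre of its underside
- bottle_green: White plastic dropper bottle with a slim white dropper tip and a green band. Body 30 mm across, 60 mm high to the top of the shoulder, 76 mm with tip; stands upright; its origin is the centre of its underside
- bottle_brown_yellow: Brown bottle with a black screw cap and a yellow-brown band; at the start it stands in the green-ringed holder. Body 28 mm across, 53 mm high to the top of the shoulder, 66 mm with cap; stands upright; its origin is the centre of its underside
- bottle_brown_blue: Smaller brown bottle with a black screw cap and a blue band, standing on the bench; it does not belong to this job. Body 26 mm across, 62 mm high; stands upright; its origin is the centre of its underside. Not to be touched: a tall grey instrument behind the work on the left (x over 0.51, y over 0.12, 0.43 m high); swing the arm round in front of it
- holder_red: Round black bottle holder fixed to the bench, with a red ring round its mouth: 70 mm across (80 mm at the foot flange), 18 mm high, walls 8 mm thick, its round recess 54 mm wide with the floor 6 mm above the bench. Origin at the centre of its underside, z up
- holder_blue: Round black bottle holder fixed to the bench, with a blue ring round its mouth: 70 mm across (80 mm at the foot flange), 18 mm high, walls 8 mm thick, its round recess 54 mm wide with the floor 6 mm above the bench. Origin at the centre of its underside, z up
- holder_green: Round black bottle holder fixed to the bench, with a green ring round its mouth: 70 mm across (80 mm at the foot flange), 18 mm high, walls 8 mm thick, its round recess 54 mm wide with the floor 6 mm above the bench. Origin at the centre of its underside, z up
- holder_yellow: Round black bottle holder fixed to the bench, with a yellow ring round its mouth: 70 mm across (80 mm at the foot flange), 18 mm high, walls 8 mm thick, its round recess 54 mm wide with the floor 6 mm above the bench. Origin at the centre of its underside, z up

How it is judged:
By the outcome, as a careful person would: the job done as asked, in the order asked, and still so for the second after the job is handed in, with the robot touching nothing.
It also fails if it takes over 96 s, if anything falls off the work surface, if the arm or the gripper's body presses on something with over 40 N, if the wrist force passes 120 N, or if a joint passes its speed limit or range.

### The arm

A 7-joint arm with a two-finger parallel gripper is mounted at the origin on a cart in front of the work surface, level with it; the furniture and walls round the work are solid. World frame = base frame: x ahead of the robot, y to its left, z up, the work surface at z = 0. Lengths are in m, angles in rad, forces in N, time in s.
With the tool pointing down it reaches from about 0.425 to 0.925 m from the base axis. Payload 6.8 kg.
Tool frame: the origin (TCP) lies at the very end of the fingers, on their centre line; the grasp point (between the pads) lies 19 mm behind it; z points along the fingers, y is the line along which they close (so a half turn about z gives the same grasp; the last joint's range is limited). The gripper opens to 85 mm and grips with 20 to 120 N. Pads are 22 mm wide; open, the fingers measure 114 mm over their backs; the gripper's body (76 mm by 85 mm) begins 54 mm behind the grasp point. The pads swing forward as they close: fully open they stand 13 mm farther back than shut.
Start: joints at [1.239, 0.477, 0.022, 1.555, -0.011, 1.109, -0.083], TCP at [0.15, -0.658, 0.231] pointing down, gripper open.
Joint ranges: [-2.96, 2.96], [-0.34, 2.1], [-1.41, 1.46], [0.24, 2.44], [-1.37, 4.51], [0.17, 1.92], [-2.96, 2.96]. Speed limits (rad/s): [2.39, 2.39, 3.14, 3.14, 3.14, 3.14, 3.14].

### API

Orientations are given as a unit quaternion [w, x, y, z].
In Python, from station import monitor, eyes, bot gives the robot as it stands.
- The arm moves only by the tool inch_along, called after "Request:" by a JSON object that holds its "name" and its "arguments". Schema: {"type":"object","properties":{"increments":{"type":"array","items":{"type":"number"},"minItems":5,"maxItems":100},"clamp_n":{"type":"number"},"only":{"type":"string"},"quiet":{"type":"boolean"},"lines":{"type":"string"}},"required":["increments"],"additionalProperties":false}. increments is one flat list of numbers that holds 1 to 20 rows one after another, with no inner brackets; each row has 5 numbers: dx, dy, dz in normalised numbers (1 is 0.3 m), then a turn about the tool's z in fractions of the full range, 1 being pi rad, then the opening from 0.0 (shut) to 1.0 (fully open); each row shifts and turns the commanded pose from where the row before left it, along the tool's axes as they then stand; what a row does not reach is not made up. A row lasts 1/10 s, in which the tool goes at most 0.05 m and 0.15 rad, less where a joint would pass 70% of its speed; a pose out of reach is approached as far as the arm can. The fingers move at their own pace and stop on an object; clamp_n is the grip in N (left out, the last holds). Time passes only in rows, so rows that do not move let the fingers close. The tool returns the time, the measured TCP pose, the force, the opening and the grip force at its end. only (a regular expression) keeps the lines of the reply that match it, lines (a string "A,B") keeps lines A to B, and quiet returns only ok. Shift and turn numbers lie between -1 and 1, and a call with a number outside is refused. Input that does not fit is refused with a message, and nothing moves.
- monitor.get_obs(): the state, without advancing time (a new reading comes with each control period).
- eyes.read_camera(name): name is "scene" or "top" or "wrist"; returns the picture (400x640x3 uint8, blue, green, red); there is no depth.
- eyes.camera_info(name): a dict with "vertical_fov" (degrees; the focal length in pixels is half the picture's height over the tangent of half this angle, whatever the lens; pixels are square), "cx", "cy" (the principal point, pixels), "view" (4x4, takes a point from world to camera coordinates); the wrist camera has in their place "hand_eye" (4x4, takes a point from camera to tool coordinates, whose origin is the TCP and whose axes are the flange's). Camera axes: x right, y up, looking along -z (the intrinsics and any distortion apply to the point x, -y, -z); pixel columns grow to the right and rows downward; lengths in m; the calibration is good to about 2 mm. A picture is of the moment at which its call begins: read the wrist's pose just before it. camera_info takes no time and is no camera call.
- bot.hand_in(): hands the job in; it is judged then, once.
The state is a dict: "t": time; "q": joint angles; "joint_vel": joint speeds; "joint_torque": joint torques, N m; "eef_pos": TCP position; "tool_rot": TCP orientation; "contact_force": force on the tool from outside, world axes, zero at the start; "torque": the same for the moment, N m; "gripper_width": opening from 0.0 (shut) to 1.0 (fully open); "grasp_force": force on a finger pad.
Only numpy, scipy, OpenCV 4.12 (cv2) and the standard library are available. Lean on these libraries where they do the work, as an engineer would, in place of code of your own. Each camera call takes 0.05 s, during which the arm holds its last target. There are 200 camera calls.

## Working session

There is one attempt and no reset: what is moved stays moved. The work goes in short steps, Python scripts to look and compute and a tool call to move; the robot and the scene stay as the last step left them, time stands still between calls to the robot, and variables do not carry over. Pictures are saved under pics/ and viewed, at most 14 in all, crops included, and the job is handed in when it is done.

```bash
mkdir -p pics; ls
```

Run:
```python
from station import monitor, eyes, bot
import cv2
o=monitor.get_obs();print(o)
for n in("top","scene","wrist"):
    i=eyes.camera_info(n);print(n,i)
    cv2.imwrite(f"pics/{n}0.png",eyes.read_camera(n))
```

```text
pics
{'t': 0.0, 'q': array([ 1.23890618,  0.47779366,  0.02233626,  1.55646416, -0.01152009,
        1.1092973 , -0.0830847 ]), 'joint_vel': array([-0.00066684,  0.0003077 ,  0.00149376,  0.00033626,  0.00050533,
        0.00032132, -0.00020059]), 'joint_torque': array([ 7.21447268e-04, -5.96455836e+01,  1.60916727e+00, -2.81193835e+01,
        1.27077903e-02,  9.23201675e-03,  4.02650210e-05]), 'eef_pos': array([ 0.14966031, -0.65758525,  0.23032459]), 'tool_rot': array([-9.03183343e-04,  9.93744132e-01,  1.11677026e-01, -1.60316983e-04]), 'contact_force': array([ 0.20121481, -0.52349319, -0.2516024 ]), 'torque': array([-0.02651504,  0.04428738,  0.02032459]), 'grasp_force': 0.0, 'gripper_width': 0.9995746698910819}
top {'vertical_fov': 42.406457937125616, 'cx': 313.12028365835147, 'cy': 201.31015622678106, 'view': array([[-0.02761013, -0.99892822, -0.03714952, -0.05850249],
       [ 0.99687687, -0.03026608,  0.07294159, -0.53391732],
       [-0.07398779, -0.03501957,  0.99664409, -1.0022476 ],
       [ 0.        ,  0.        ,  0.        ,  1.        ]])}
scene {'vertical_fov': 50.46892234941855, 'cx': 321.3351069431089, 'cy': 208.22247138640387, 'view': array([[ 0.88130098, -0.47254986, -0.0022825 , -0.53934999],
       [ 0.27897557,  0.51637603,  0.8096471 , -0.13098777],
       [-0.38141999, -0.71417954,  0.58691257, -0.76048467],
       [ 0.        ,  0.        ,  0.        ,  1.        ]])}
wrist {'vertical_fov': 70.90571001220296, 'cx': 320.8204264590131, 'cy': 196.97302152639978, 'hand_eye': array([[ 6.15230868e-04,  9.60331943e-01,  2.78858712e-01,
         7.09143677e-02],
       [ 9.99999319e-01, -3.14294994e-04, -1.12387712e-03,
        -7.76072669e-04],
       [-9.91651204e-04,  2.78859213e-01, -9.60331482e-01,
        -1.43138892e-01],
       [ 0.00000000e+00,  0.00000000e+00,  0.00000000e+00,
         1.00000000e+00]])}
```

View pics/top0.png

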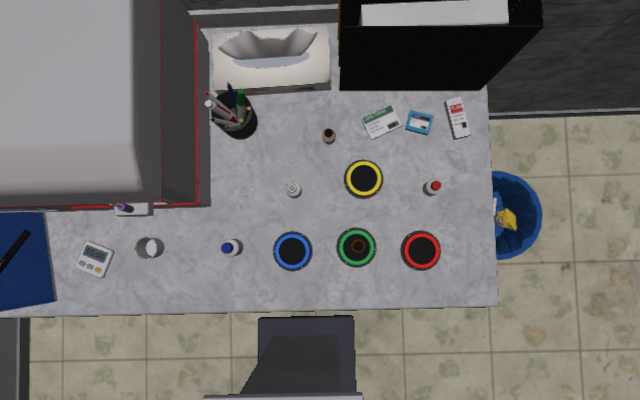

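View pics/scene0.png

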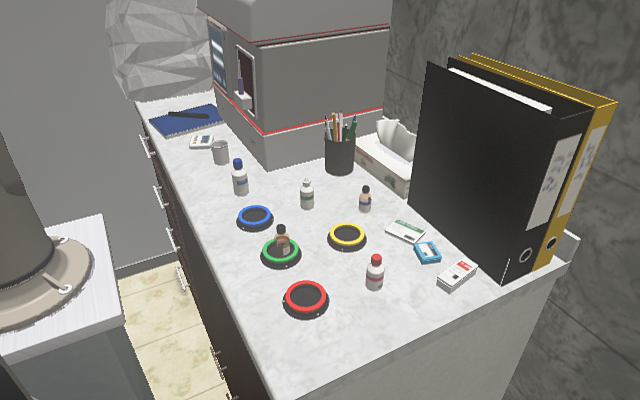

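Create h.py:
```python
import numpy as np, cv2
from station import monitor, eyes, bot
def K(n):
    i=eyes.camera_info(n); f=200/np.tan(np.radians(i["vertical_fov"]/2)); return f,i["cx"],i["cy"],i
def ray(n,u,v):
    f,cx,cy,i=K(n); V=i["view"]; R=V[:3,:3]; c=-R.T@V[:3,3]
    return c,R.T@np.array([(u-cx)/f,-(v-cy)/f,-1])
def plane(n,u,v,z):
    c,d=ray(n,u,v); return c+d*(z-c[2])/d[2]
def tri(u1,v1,u2,v2):
    a,d=ray("top",u1,v1); b,e=ray("scene",u2,v2)
    s=np.linalg.lstsq(np.c_[d,-e],b-a,rcond=None)[0]; p,q=a+d*s[0],b+e*s[1]; return (p+q)/2,np.linalg.norm(p-q)
HUE={"red":[(0,8),(172,180)],"yellow":[(24,34)],"green":[(55,80)],"blue":[(102,122)]}
def blobs(img,col,smin=120,vmin=60,amin=15):
    h=cv2.cvtColor(img,cv2.COLOR_BGR2HSV); m=np.zeros(h.shape[:2],np.uint8)
    for a,b in HUE[col]: m|=cv2.inRange(h,(a,smin,vmin),(b,255,255))
    n,l,s,c=cv2.connectedComponentsWithStats(m)
    return [(s[k],c[k],np.argwhere(l==k)[:,::-1]) for k in range(1,n) if s[k][4]>=amin]
```

Run:
```python
from h import *
for n in("top","scene"):
    im=cv2.imread(f"pics/{n}0.png")
    for c in HUE:
        for s,ce,p in blobs(im,c):
            w=s[2]
            if n=="top" and 30<w<50:
                (u,v),ax,_=cv2.fitEllipse(cv2.convexHull(p.astype(np.int32))); print(n,c,"RING",np.round(plane(n,u,v,.018),4),ax)
            elif s[4]<2000: print(n,c,s,np.round(ce,1))
t=cv2.imread("pics/top0.png"); s=cv2.imread("pics/scene0.png")
def cr(i,u,v,k=30): return cv2.resize(i[v-k:v+k,u-k:u+k],(260,260),interpolation=cv2.INTER_CUBIC)
a=np.hstack([cr(t,433,186),cr(t,230,247),cr(t,293,188)]);b=np.hstack([cr(t,356,247),cr(t,328,135),cr(s,307,193)])
cv2.imwrite("pics/z.png",np.vstack([a,b]))
```

```text
top red RING [0.5013 0.146  0.018 ] (48.641761779785156, 57.943302154541016)
top red [217 104  13  10  23] [223.  108.7]
top red [451 104  11   9  47] [455.9 108.8]
top red [229 116   8   7  24] [233.5 119.3]
top red [432 181   9   9  66] [435.8 185.1]
top red RING [0.5359 0.3718 0.018 ] (4.280538558959961, 47.79857635498047)
top red RING [ 0.4298 -0.2825  0.018 ] (35.58921813964844, 36.15658187866211)
top yellow RING [ 0.5756 -0.1748  0.018 ] (34.13268280029297, 34.640846252441406)
top yellow [505 208  10  14  61] [508.8 214.9]
top green [238  89   6   5  28] [240.3  91. ]
top green RING [ 0.4393 -0.1557  0.018 ] (34.88202667236328, 35.26738739013672)
top blue [ 492  171   50   89 1337] [520.6 218. ]
top blue [493 191  12  21 127] [498.3 201. ]
top blue [495 222   9  16  82] [498.1 230.1]
top blue RING [ 0.4354 -0.0292  0.018 ] (35.3139762878418, 35.44941329956055)
top blue [222 243  10  10  87] [226.5 247.6]
scene red [222  92 103  43 227] [270.  121.3]
scene red [343 106  41  11  72] [362.8 110.9]
scene red [337 123   2  18  22] [337.8 130.2]
scene red [372 254   9   7  48] [376.1 256.7]
scene red [457 262  12   8  26] [462.1 265.7]
scene red [285 281  41  31 433] [305.3 296.8]
scene yellow [330 223  34  21 198] [346.6 233.1]
scene green [263 239  36  22 182] [279.1 251.2]
scene blue [205 104   9   3  16] [208.6 105.1]
scene blue [188 106  16   6  27] [195.7 108.2]
scene blue [150 116  14   5  16] [156.8 118. ]
scene blue [233 158   8   4  25] [236.7 159.9]
scene blue [238 205  33  20 204] [254.3 215.2]
```

View pics/z.png

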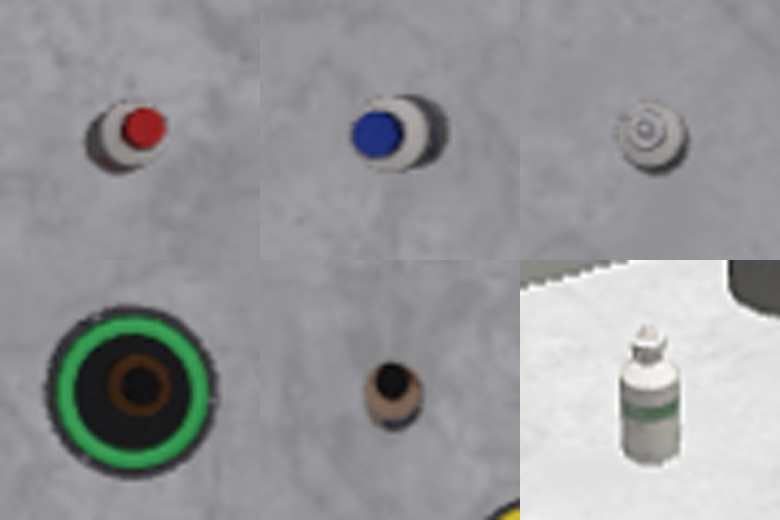

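Run:
```python
from h import *
for n,u,v,z in [("red",435.8,185.1,.068),("blue",226.5,247.6,.086),("green",291.8,187.5,.076),("brown",358.8,245.8,.072),("brblue",328.2,132.7,.062)]:
    print(n,np.round(plane("top",u,v,z),4))
print(tri(435.8,185.1,376.1,256.5),tri(226.5,247.6,236.8,161.5),tri(291.8,187.5,306.5,180))
im=cv2.imread("pics/scene0.png")
for c,u,v in [("red",305,297),("yellow",346.6,233),("green",279,251),("blue",254,215)]:
    for s,ce,p in blobs(im,c):
        if np.hypot(*(ce-[u,v]))<5:
            (a,b),_,_=cv2.fitEllipse(cv2.convexHull(p.astype(np.int32))); print(c,np.round(plane("scene",a,b,.018),4))
```

```text
red [ 0.5517 -0.3061  0.068 ]
blue [0.4461 0.0861 0.086 ]
green [ 0.5549 -0.0367  0.076 ]
brown [ 0.4426 -0.1584  0.072 ]
brblue [ 0.6593 -0.108   0.062 ]
(array([ 0.55202942, -0.30645944,  0.06681658]), np.float64(0.0003819564425903444)) (array([0.44573241, 0.08724272, 0.0811062 ]), np.float64(0.000693263874271839)) (array([ 0.55617972, -0.03628901,  0.0677272 ]), np.float64(0.000981158385020288))
red [ 0.4273 -0.2878  0.018 ]
yellow [ 0.5733 -0.179   0.018 ]
green [ 0.4374 -0.1602  0.018 ]
blue [ 0.4333 -0.0345  0.018 ]
```

The rows are not in the units I measure in: shifts go in shares of 0.3 m and turns go in shares of pi rad. I convert before sending: 0.036 m / 0.3 = 0.12, -0.032 m / 0.3 = -0.1067, 0.15 rad / 3.1416 = 0.0477.

Request:
{"name": "inch_along", "arguments": {"increments": [0, 0, 0, 0.0477, 1, 0, 0, 0, 0.0236, 1, 0.12, -0.1067, 0, 0, 1, 0.12, -0.1067, 0, 0, 1, 0.12, -0.1067, 0, 0, 1, 0.12, -0.1067, 0, 0, 1, 0.12, -0.1067, 0, 0, 1, 0.12, -0.1067, 0, 0, 1, 0.12, -0.1067, 0, 0, 1, 0.12, -0.1067, 0, 0, 1, 0.12, -0.1067, 0, 0, 1, 0.12, -0.1067, 0, 0, 1, 0.12, -0.1067, 0, 0, 1, 0, 0, 0, 0, 1, 0, 0, 0, 0, 1], "clamp_n": 30}}

```text
t: 1.65
eef_pos: [0.5467, -0.3047, 0.2308]
tool_rot: [-0.0, 1.0, 0.002, -0.0]
contact_force: [-0.9, -0.9, -0.9]
gripper_width: 1.002
grasp_force: 0.0
```

Run:
```python
from h import *
o=monitor.get_obs();print(o["eef_pos"],o["tool_rot"],o["t"])
cv2.imwrite("pics/w1.png",eyes.read_camera("wrist"))
```

```text
[ 0.54665388 -0.30472303  0.23078486] [-2.80810439e-04  9.99998701e-01  1.55160798e-03 -3.35388301e-04] 1.65
```

View pics/w1.png

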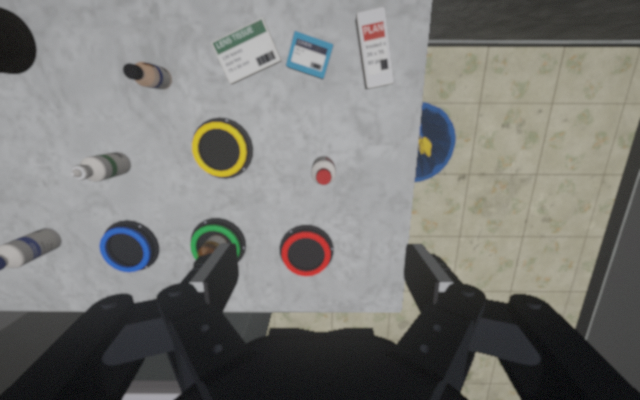

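Add to h.py:
```python
from scipy.spatial.transform import Rotation as R_
def wplane(o,u,v,z):
    f,cx,cy,i=K("wrist"); H=i["hand_eye"]; R=R_.from_quat(o["tool_rot"],scalar_first=True).as_matrix()
    c=R@H[:3,3]+o["eef_pos"]; d=R@H[:3,:3]@np.array([(u-cx)/f,-(v-cy)/f,-1]); return c+d*(z-c[2])/d[2]
```

Run:
```python
from h import *
o=monitor.get_obs(); im=cv2.imread("pics/w1.png")
for c in HUE:
    for s,ce,p in blobs(im,c,100):
        if s[2]>40 and s[2]<70 and s[0]<330: 
            e=cv2.fitEllipse(cv2.convexHull(p.astype(np.int32)));print(c,np.round(wplane(o,*e[0],.018),4),e[0],e[1])
        elif abs(ce[0]-323)<8 and abs(ce[1]-177)<8: print("cap",ce,wplane(o,*ce,.067))
```

```text
cap [323.26946108 176.38323353] [ 0.55075953 -0.30883837  0.067     ]
red [ 0.431 -0.285  0.018] (305.68023681640625, 252.8551788330078) (44.96197509765625, 49.75141525268555)
yellow [ 0.5759 -0.1785  0.018 ] (219.2122802734375, 148.5655059814453) (52.618988037109375, 57.43388366699219)
green [ 0.4417 -0.1592  0.018 ] (215.03897094726562, 245.90774536132812) (42.60375213623047, 50.150245666503906)
blue [ 0.4372 -0.0334  0.018 ] (125.05325317382812, 248.8640594482422) (43.23162078857422, 52.64311981201172)
```

In the tool's units: 0.043 m / 0.3 = 0.1433, 0.005 m / 0.3 = 0.0167.

Request:
{"name": "inch_along", "arguments": {"increments": [0.0167, 0.0083, 0.1433, 0, 1, 0, 0, 0.1433, 0, 1, 0, 0, 0.1433, 0, 1, 0, 0, 0.1433, 0, 1, 0, 0, 0.1433, 0, 1, 0, 0, 0, 0, 1, 0, 0, 0, 0, 0, 0, 0, 0, 0, 0, 0, 0, 0, 0, 0, 0, 0, 0, 0, 0, 0, 0, 0, 0, 0, 0, 0, 0, 0, 0, 0, 0, 0, 0, 0, 0, 0, 0, 0, 0], "clamp_n": 30}}

```text
t: 3.1
eef_pos: [0.5522, -0.3093, 0.0186]
tool_rot: [0.001, 1.0, -0.0, 0.001]
contact_force: [-1.6, 1.8, 8.3]
gripper_width: 0.341
grasp_force: 29.5
```

In the tool's units: -0.042 m / 0.3 = -0.14, -0.04 m / 0.3 = -0.1333.

Request:
{"name": "inch_along", "arguments": {"increments": [0, 0, -0.1, 0, 0, 0, 0, -0.1333, 0, 0, 0, 0, -0.1, 0, 0, -0.1333, -0.0267, 0, 0, 0, -0.1333, -0.0267, 0, 0, 0, -0.14, -0.0267, 0, 0, 0, 0, 0, 0, 0, 0, 0, 0, 0, 0, 0, 0, 0, 0.1, 0, 0, 0, 0, 0.1, 0, 0, 0, 0, 0.0667, 0, 0, 0, 0, 0.0267, 0, 0, 0, 0, 0, 0, 0, 0, 0, 0, 0, 0]}}

```text
t: 4.5
eef_pos: [0.4302, -0.2851, 0.0291]
tool_rot: [0.0, 1.0, 0.0, 0.001]
contact_force: [0.1, -0.8, -0.0]
gripper_width: 0.341
grasp_force: 29.9
```

In the tool's units: 0.003 m / 0.3 = 0.01, 0.002 m / 0.3 = 0.0067.

Request:
{"name": "inch_along", "arguments": {"increments": [0, 0, 0.01, 0, 0, 0, 0, 0.0067, 0, 0, 0, 0, 0, 0, 0, 0, 0, 0, 0, 0]}}

```text
t: 4.9
eef_pos: [0.4298, -0.285, 0.0244]
tool_rot: [0.0, 1.0, -0.0, 0.001]
contact_force: [-0.3, 2.2, 5.3]
gripper_width: 0.336
grasp_force: 29.1
```

In the tool's units: -0.057 m / 0.3 = -0.19, 0.002 m / 0.3 = 0.0067, 0.15 rad / 3.1416 = 0.0477.

Request:
{"name": "inch_along", "arguments": {"increments": [0, 0, 0, 0, 0.5, 0, 0, 0, 0, 0.7, 0, 0, 0, 0, 1, 0, 0, 0, 0, 1, 0, 0, -0.1333, 0, 1, 0, 0, -0.1333, 0, 1, 0, 0, -0.1333, 0, 1, 0, 0, -0.1333, 0, 1, 0.0067, -0.15, 0, 0, 1, 0.0067, -0.15, 0, 0, 1, 0.0067, -0.15, 0, 0, 1, 0.0067, -0.15, 0, 0, 1, 0.0067, -0.15, 0, 0, 1, 0.0067, -0.15, 0, 0, 1, 0.0067, -0.15, 0, 0.0318, 1, 0.0067, -0.19, 0, 0, 1, 0, 0, 0, 0.0318, 1, 0, 0, 0, 0.0477, 1, 0, 0, 0, 0.0477, 1, 0, 0, 0, 0, 1]}}

```text
t: 6.9
eef_pos: [0.4495, 0.0799, 0.1832]
tool_rot: [0.0, 0.969, -0.248, -0.0]
contact_force: [0.4, -0.7, 0.3]
gripper_width: 1.001
grasp_force: 0.0
```

Run:
```python
from h import *
o=monitor.get_obs(); print(o["q"].round(2),o["eef_pos"],o["tool_rot"])
im=eyes.read_camera("wrist"); t=eyes.read_camera("top")
cv2.imwrite("pics/w2.png",np.hstack([cv2.resize(im,(400,250)),cv2.resize(t,(400,250))]))
cv2.imwrite("pics/w2f.png",im)
```

```text
[-0.03  0.2  -0.31  2.09  0.08  0.87 -2.46] [0.44953067 0.07988423 0.18318722] [ 1.25048707e-04  9.68763188e-01 -2.47987629e-01 -7.97042614e-05]
```

View pics/w2.png

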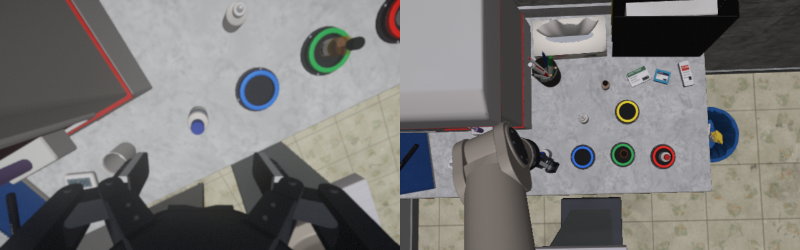

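Run:
```python
from h import *
o=monitor.get_obs(); im=cv2.imread("pics/w2f.png"); R=R_.from_quat(o["tool_rot"],scalar_first=True).as_matrix()
for s,ce,p in blobs(im,"blue",100):
    if np.hypot(ce[0]-315,ce[1]-204)<15: print(s,ce,wplane(o,*ce,.082))
    if np.hypot(ce[0]-415,ce[1]-144)<15:
        e=cv2.fitEllipse(cv2.convexHull(p.astype(np.int32)));print(np.round(wplane(o,*e[0],.018),4))
d=np.array([.4458,.0867,.020])-o["eef_pos"]; print(R.T@d)
```

```text
[ 0.438  -0.0286  0.018 ]
[306 194  20  21 330] [315.70606061 203.91515152] [0.44585362 0.08753621 0.082     ]
[-0.00665303 -0.00433667  0.16324506]
```

In the tool's units: 0.04 m / 0.3 = 0.1333, 0.03 m / 0.3 = 0.1.

Request:
{"name": "inch_along", "arguments": {"increments": [-0.0233, -0.0167, 0.1333, 0, 1, 0, 0, 0.1333, 0, 1, 0, 0, 0.1333, 0, 1, 0, 0, 0.1, 0, 1, 0, 0, 0.0417, 0, 1, 0, 0, 0, 0, 1, 0, 0, 0, 0, 0, 0, 0, 0, 0, 0, 0, 0, 0, 0, 0, 0, 0, 0, 0, 0, 0, 0, 0, 0, 0, 0, 0, 0, 0, 0, 0, 0, 0, 0, 0, 0, 0, 0, 0, 0], "clamp_n": 30}}

```text
t: 8.4
eef_pos: [0.4468, 0.0876, 0.022]
tool_rot: [-0.0, 0.969, -0.248, 0.001]
contact_force: [0.2, -0.0, 8.0]
gripper_width: 0.386
grasp_force: 29.1
```

In the tool's units: -0.04 m / 0.3 = -0.1333, 0.039 m / 0.3 = 0.13, -0.125 rad / 3.1416 = -0.0398.

Request:
{"name": "inch_along", "arguments": {"increments": [0, 0, -0.1, 0, 0, 0, 0, -0.1333, 0, 0, 0, 0, -0.1, 0, 0, 0, 0, 0, -0.0398, 0, 0, 0, 0, -0.0398, 0, 0, 0, 0, -0.0398, 0, 0, 0, 0, -0.0398, 0, -0.0133, 0.1333, 0, 0, 0, -0.01, 0.1333, 0, 0, 0, -0.01, 0.13, 0, 0, 0, 0, 0, 0, 0, 0, 0, 0, 0, 0, 0, 0, 0, 0.1, 0, 0, 0, 0, 0.1, 0, 0, 0, 0, 0.0667, 0, 0, 0, 0, 0.03, 0, 0, 0, 0, 0.01, 0, 0, 0, 0, 0, 0, 0, 0, 0, 0, 0, 0]}}

```text
t: 10.3
eef_pos: [0.4368, -0.0311, 0.0297]
tool_rot: [-0.0, 1.0, 0.0, 0.001]
contact_force: [-0.1, -0.4, -1.3]
gripper_width: 0.39
grasp_force: 30.4
```

In the tool's units: 0.043 m / 0.3 = 0.1433, 0.0025 m / 0.3 = 0.0083.

Request:
{"name": "inch_along", "arguments": {"increments": [0, 0, 0.0083, 0, 0, 0, 0, 0, 0, 0, 0, 0, 0, 0, 0.6, 0, 0, 0, 0, 0.8, 0, 0, 0, 0, 1, 0, 0, 0, 0, 1, 0, 0, -0.1333, 0, 1, 0, 0, -0.1333, 0, 1, 0, 0, -0.1333, 0, 1, 0, 0, -0.1, 0, 1, 0.0067, 0.1433, 0, 0, 1, 0.0067, 0.1433, 0, 0, 1, 0.0067, 0.14, 0, 0, 1, 0, 0, 0, 0, 1, 0, 0, 0, 0, 1]}}

```text
t: 11.8
eef_pos: [0.4415, -0.1601, 0.176]
tool_rot: [-0.0, 1.0, -0.001, -0.0]
contact_force: [-0.0, 1.1, -0.5]
gripper_width: 1.004
grasp_force: 0.0
```

Run:
```python
from h import *
o=monitor.get_obs(); print(o["q"].round(2),o["eef_pos"])
im=eyes.read_camera("wrist"); cv2.imwrite("pics/w3.png",im)
```

```text
[ 0.48  0.23 -0.3   2.07  0.09  0.86 -1.45] [ 0.44152289 -0.16006359  0.17602632]
```

View pics/w3.png

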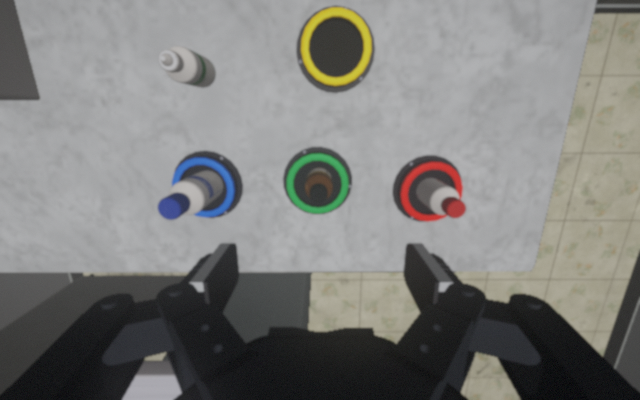

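Run:
```python
from h import *
o=monitor.get_obs()
for n,u,v,z in [("brown",319,189,.071),("G",318,181,.018),("Y",336,47.5,.018),("tip",168,60,.076)]: print(n,wplane(o,u,v,z).round(4))
```

```text
brown [ 0.4479 -0.1566  0.071 ]
G [ 0.4432 -0.1552  0.018 ]
Y [ 0.5755 -0.173   0.018 ]
tip [ 0.5544 -0.0376  0.076 ]
```

In the tool's units: 0.04 m / 0.3 = 0.1333, 0.0035 m / 0.3 = 0.0117.

Request:
{"name": "inch_along", "arguments": {"increments": [0.0117, -0.0067, 0.1333, 0, 1, 0, 0, 0.1333, 0, 1, 0, 0, 0.1333, 0, 1, 0, 0, 0.1033, 0, 1, 0, 0, 0, 0, 1, 0, 0, 0, 0, 1, 0, 0, 0, 0, 0, 0, 0, 0, 0, 0, 0, 0, 0, 0, 0, 0, 0, 0, 0, 0, 0, 0, 0, 0, 0, 0, 0, 0, 0, 0, 0, 0, 0, 0, 0, 0, 0, 0, 0, 0], "clamp_n": 30}}

```text
t: 13.25
eef_pos: [0.446, -0.1578, 0.0262]
tool_rot: [0.0, 1.0, -0.0, 0.001]
contact_force: [-0.9, 0.3, 8.5]
gripper_width: 0.311
grasp_force: 29.1
```

In the tool's units: 0.043 m / 0.3 = 0.1433, -0.04 m / 0.3 = -0.1333.

Request:
{"name": "inch_along", "arguments": {"increments": [0, 0, -0.1, 0, 0, 0, 0, -0.1333, 0, 0, 0, 0, -0.1, 0, 0, 0.1433, 0.02, 0, 0, 0, 0.1433, 0.02, 0, 0, 0, 0.1433, 0.02, 0, 0, 0, 0, 0, 0, 0, 0, 0, 0, 0, 0, 0, 0, 0, 0.1, 0, 0, 0, 0, 0.1, 0, 0, 0, 0, 0.0833, 0, 0, 0, 0, 0.0333, 0, 0, 0, 0, 0.01, 0, 0, 0, 0, 0, 0, 0, 0, 0, 0, 0, 0]}}

```text
t: 14.75
eef_pos: [0.5752, -0.1757, 0.0287]
tool_rot: [0.0, 1.0, -0.0, 0.001]
contact_force: [-0.1, 1.1, 0.1]
gripper_width: 0.311
grasp_force: 30.2
```

In the tool's units: -0.046 m / 0.3 = -0.1533, 0.003 m / 0.3 = 0.01.

Request:
{"name": "inch_along", "arguments": {"increments": [0, 0, 0.01, 0, 0, 0, 0, 0, 0, 0, 0, 0, 0, 0, 0.6, 0, 0, 0, 0, 0.8, 0, 0, 0, 0, 1, 0, 0, 0, 0, 1, 0, 0, -0.1333, 0, 1, 0, 0, -0.1333, 0, 1, 0, 0, -0.1333, 0, 1, -0.0233, -0.1533, 0, 0, 1, -0.0233, -0.1533, 0, 0, 1, -0.02, -0.1533, 0, 0, 1, 0, 0, 0, 0, 1, 0, 0, 0, 0, 1]}}

```text
t: 16.15
eef_pos: [0.5543, -0.0362, 0.1444]
tool_rot: [0.0, 1.0, 0.001, 0.0]
contact_force: [-0.2, -0.3, 0.6]
gripper_width: 1.0
grasp_force: 0.0
```

In the tool's units: 0.04 m / 0.3 = 0.1333, 0.03 m / 0.3 = 0.1.

Request:
{"name": "inch_along", "arguments": {"increments": [0.0033, 0.0033, 0.1333, 0, 1, 0, 0, 0.1333, 0, 1, 0, 0, 0.1, 0, 1, 0, 0, 0.0533, 0, 1, 0, 0, 0, 0, 1, 0, 0, 0, 0, 1, 0, 0, 0, 0, 0, 0, 0, 0, 0, 0, 0, 0, 0, 0, 0, 0, 0, 0, 0, 0, 0, 0, 0, 0, 0, 0, 0, 0, 0, 0, 0, 0, 0, 0, 0, 0, 0, 0, 0, 0], "clamp_n": 30}}

```text
t: 17.55
eef_pos: [0.5559, -0.0385, 0.0191]
tool_rot: [0.0, 1.0, -0.0, 0.0]
contact_force: [-1.1, -0.6, 5.4]
gripper_width: 0.336
grasp_force: 29.5
```

In the tool's units: -0.04 m / 0.3 = -0.1333, -0.03 m / 0.3 = -0.1.

Request:
{"name": "inch_along", "arguments": {"increments": [0, 0, -0.1, 0, 0, 0, 0, -0.1333, 0, 0, 0, 0, -0.1, 0, 0, -0.0967, 0.1, 0, 0, 0, -0.0967, 0.1, 0, 0, 0, -0.0967, 0.1, 0, 0, 0, -0.0933, 0.095, 0, 0, 0, 0, 0, 0, 0, 0, 0, 0, 0, 0, 0, 0, 0, 0.1, 0, 0, 0, 0, 0.1, 0, 0, 0, 0, 0.0667, 0, 0, 0, 0, 0.03, 0, 0, 0, 0, 0.01, 0, 0, 0, 0, 0, 0, 0, 0, 0, 0, 0, 0]}}

```text
t: 19.15
eef_pos: [0.4414, -0.1569, 0.0272]
tool_rot: [0.0, 1.0, 0.0, 0.001]
contact_force: [-0.4, -0.3, -0.2]
gripper_width: 0.334
grasp_force: 30.0
```

In the tool's units: -0.04 m / 0.3 = -0.1333, -0.03 m / 0.3 = -0.1.

Request:
{"name": "inch_along", "arguments": {"increments": [0, 0, 0.01, 0, 0, 0, 0, 0, 0, 0, 0, 0, 0, 0, 0.6, 0, 0, 0, 0, 0.8, 0, 0, 0, 0, 1, 0, 0, 0, 0, 1, 0, 0, -0.1333, 0, 1, 0, 0, -0.1333, 0, 1, 0, 0, -0.1333, 0, 1, 0, 0, -0.1333, 0, 1, 0, 0, -0.1, 0, 1, 0, 0, 0, 0, 1, 0, 0, 0, 0, 1, 0, 0, 0, 0, 1]}}

```text
t: 20.55
eef_pos: [0.4395, -0.1568, 0.2121]
tool_rot: [-0.0, 1.0, -0.0, -0.001]
contact_force: [-0.2, -0.3, 0.5]
gripper_width: 1.001
grasp_force: 0.0
```

Run:
```python
from h import *
cv2.imwrite("pics/end_w.png",np.vstack([eyes.read_camera("wrist")[:270],eyes.read_camera("scene")[90:]]))
```

```text
(no output)
```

View pics/end_w.png

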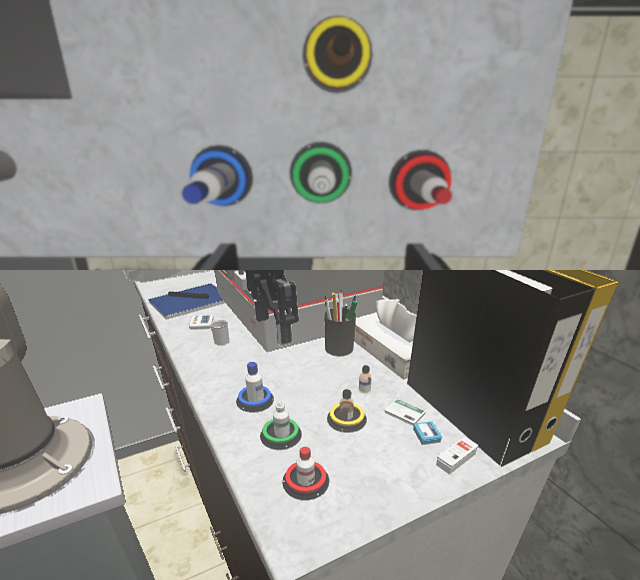

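All four bottles stand upright in their matching rings: wrist view blue at (218,175), green (321,172), red (421,180) and brown in yellow (338,52). The scene view shows the brown bottle with the blue band untouched at (365,378).

```bash
python3 -c "
from station import bot
print(bot.hand_in())"
```

```text
the job is handed in; nothing more can be done
None
```

The job is done and handed in at about 21 s: the red, blue and green bottles stand upright in their matching holders, the yellow-brown-banded bottle is in the yellow-ringed holder, and the blue-banded brown bottle was left where it stood.

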